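# Shift the pipe-turner gearbox into third

## Robot

A 7-joint arm with a two-finger parallel gripper is mounted at the origin on the work surface. World frame = base frame: x ahead of the robot, y to its left, z up, the work surface at z = 0. Lengths are in m, angles in rad, forces in N, time in s.
With the tool pointing down it reaches from about 0.425 to 0.975 m from the base axis. Payload 16.7 kg.
Tool frame: the origin (TCP) lies midway between the tips of the shut fingers; the grasp point (between the pads) lies 19 mm behind it (bot.hold_point_z is the distance from the TCP to the grasp point, in m); z points along the fingers, y is the line along which they close (so a half turn about z gives the same grasp; the last joint's range is limited). The gripper opens to 85 mm and grips with 20 to 120 N. Pads are 22 mm wide; open, the fingers measure 114 mm over their backs; the gripper's body (76 mm by 85 mm) begins 54 mm behind the grasp point. The pads swing forward as they close: fully open they stand 13 mm farther back than shut.
Start: joints at [1, 0.426, 0.074, 1.606, -0.034, 1.111, -0.067], TCP at [0.276, -0.616, 0.231] pointing down, gripper open.
Joint ranges: [-2.85, 2.85], [-0.5, 2.14], [-1.23, 1.37], [0.21, 2.46], [-1.02, 4.16], [0.16, 2.05], [-2.73, 2.73]. Speed limits (rad/s): [1.89, 1.89, 2.39, 2.39, 3.01, 3.01, 3.01].

## Interface

Orientations are given as a unit quaternion [w, x, y, z].
In Python, from plant import bot gives the robot as it stands.
- The arm moves only by the tool apply_moves, never from a script. Its argument "deltas" is text: rows parted by semicolons, each of 7 numbers parted by spaces: the finger opening in mm, from 0 to 85.4, then the shift along the world's x, y, z each as a share of 0.6 m, from -1 to 1, then the turn, a rotation vector about the world's x, y, z each as a share of 90 degrees, from -1 to 1. In form: fingers x y z rx ry rz; .... A call has 1 to 8 rows; each row is the pose to reach, as a shift and turn from the pose commanded when the call began; what a row does not reach only later rows make up. A row lasts 1/10 s, in which the tool goes at most 50 mm and 8.59 degrees, less where a joint would pass 70% of its speed; a pose out of reach is approached as far as the arm can. A call with a number of a shift or a turn outside -1 to 1 is refused whole. A call with a gripper value outside its range is refused whole. The fingers move at their own pace and stop on an object; "squeeze" is the grip in N (left out, the last holds). Time passes only in rows, so rows that repeat a pose let the fingers close. It gives the time, the measured TCP pose, the force, the opening and the grip force at its end, in the units of the state.
- bot.sense(): the state, without advancing time (a new reading comes with each control period).
- bot.grab_frame(name): name is "scene" or "side" or "wrist"; returns the picture (420x560x3 uint8, blue, green, red); there is no depth.
- bot.camera_params(name): a dict with "mtx" (3x3 intrinsics, pixels), "R" (3x3) and "t" (3): a world point X has camera coordinates R X + t. Camera axes: x right, y down, z forward; pixel columns grow to the right and rows downward; lengths in m; the calibration is good to about 2 mm. A picture is of the moment at which its call begins: read the wrist's pose just before it. camera_params takes no time and is no camera call; for the wrist camera it gives the pose at the moment of the call.
- bot.close_job(): hands the job in; it is judged then, once.
The state is a dict: "time": time; "joint_pos": joint angles; "joint_velocities": joint speeds; "tau": joint torques, N m; "tcp_pos": TCP position; "orientation": TCP orientation; "wrist_force": force on the tool from outside, world axes, zero at the start; "torque": the same for the moment, N m; "grip_width": finger opening in m; "gripper_force": force on a finger pad.
Only numpy, scipy, OpenCV 4.12 (cv2) and the standard library are available. Lean on these libraries where they do the work, as an engineer would, in place of code of your own. Each camera call takes 0.05 s, during which the arm holds its last target. There are 200 camera calls.

## Task

Put the pipe-turner's gearstick into third gear. It has been left somewhere in the left-hand channel of the H-shaped gate: with the fingertips, push it level with the cross slot, push it across to the right-hand channel, then push it forward, fully home into the third slot (far right, three dots). Only push the stick, do not grip or force it (keep under about 35 N), leave everything else on the bench where it lies, and finish clear of the stick.

Things in the scene. Friction and masses are not known exactly. Their poses are not given: they have to be found in the camera images.
- drive: Pipe-turner drive bolted to the bench: green gearbox 160 mm deep (x), 180 wide (y), 95 high, on a 190 x 210 mm foot. Origin: middle of its underside, on the bench. Its x axis points forward (away from the operator on the robot's side), y left, z up; turned up to 0.35 rad about the vertical. To its left a pipe lies on rollers.
- gate (a point): Centre of the gate plate's upper face, 114 mm above the bench; axes as the drive's. Plate: aluminium, 120 (x) by 112 mm (y). H slot, measured from here: cross slot along y at x = 0, 18 mm wide; two channels along x at y = +25 (left) and -25 mm (right), 18 mm wide, ending at x = +40 and -40 mm. Black dots number the slots: 1 far left, 2 near left, 3 far right, 4 near right.
- slot3 (a point): Far end of the third slot (the one to reach), on the plate's upper face: 40 mm forward and 25 mm right of point gate. Three black dots lie just beyond it.
- pipe (a point): Top of the steel pipe on the rollers, about 166 mm above the bench, 215 mm left of the drive's origin. Pipe, rollers and bed fill y = 85 to 325 mm and x = -75 to 75 mm in the drive's frame; fixed.
- gearstick: Steel rod 10 mm thick through the gate, red ball knob 42 mm across. Origin: ball's centre, 190 mm above the bench when upright. Swings about a pivot 165 mm below the ball, 25 mm above the drive's origin. Friction holds it where left; 4 to 8 N sideways at the ball moves it. Stops at the slot ends are firm, but a rubber joint 58 mm below the ball gives 1 mm there per 4 N and springs back.
- across (a joint): Sideways angle of the gearstick, rad: 0 in the middle, positive to the right (-y of the drive). About -0.27 in the left channel, +0.27 in the right one (ball some 44 mm off the middle). Ball's y in the drive's frame = -165 mm x sin(across) x cos(fore).
- fore (a joint): Forward angle of the gearstick, rad: 0 level with the cross slot, positive forward. Ball's x in the drive's frame = 165 mm x sin(fore). The stick crosses only within about 0.04 of 0. Fully home it reads about +0.31 (forward) or -0.31 (back), ball some 50 mm off the middle. Starts anywhere from -0.3 to 0.3, in the left channel.
- level: Bystander: red spirit level standing on its long edge, 220 x 22 x 45 mm, origin at the middle of its underside, x along its length; just right of the gearbox.
- hammer: Bystander: hammer lying on the bench to the right of the level, 240 mm long, less than 50 mm high, x along its handle.
- stub_bin: Bystander: rusty open steel bin, 100 mm cube, on the left, past the pipe; origin at the middle of its underside.
- coupling: Bystander: dark steel pipe ring, 88 mm across and 50 mm high, standing beyond the gearbox; origin at the middle of its underside.

How it is judged:
On the way:
1. the stick has been pushed across into the right-hand channel, level with the cross slot (value of joint across above 0.2 rad and value of joint fore between -0.15 and 0.15 rad).
At the end, for the whole second after the job is handed in: The stick stands still in the third slot: across above 0.2 rad (right-hand channel) and fore above 0.27 rad (the ball within about 7 mm of the slot's end); level, hammer, bin and ring are each within 20 mm of where they began (value of joint fore above 0.27 rad and value of joint across above 0.2 rad and linear speed of gearstick below 0.01 m/s and distance of each of level, hammer, stub_bin, coupling from where it was at the start of the episode below 0.02 m); the robot touches nothing.
It fails at once if the stick is gripped or forced: fingers press it with more than 35 N (contact force between the fingers and gearstick above 35 N).
It fails at once if a bystander (level, hammer, bin or ring) is moved by more than 20 mm (distance of any of level, hammer, stub_bin, coupling from where it was at the start of the episode above 0.02 m).
It also fails if it takes over 67 s, if anything falls off the work surface, if the arm or the gripper's body presses on something with over 40 N, if the wrist force passes 120 N, or if a joint passes its speed limit or range.

## Working session

There is one attempt and no reset: what is moved stays moved. The work goes in short steps, Python scripts to look and compute and a tool call to move; the robot and the scene stay as the last step left them, time stands still between calls to the robot, and variables do not carry over. Pictures are saved under pics/ and viewed, at most 10 in all, crops included, and the job is handed in when it is done.

Besides the shell and the picture viewer there is one more tool, called after "Emit:" as a command line: name --argument value ..., lists and objects as JSON in quotes. apply_moves: Moves the arm, as the interface text tells. Shift numbers are shares of 0.6 m and turn numbers shares of 90 degrees, none past 1 either way. Its arguments: {"type":"object","properties":{"deltas":{"type":"string"},"squeeze":{"type":"number"}},"required":["deltas"]}

```bash
mkdir -p pics; python3 - <<'E'
from plant import bot
import cv2,numpy as np
for n in("scene","side"):
    im=bot.grab_frame(n); cv2.imwrite(f"pics/{n}0.png",im)
    p=bot.camera_params(n); print(n,p["mtx"].tolist(),np.round(p["R"],4).tolist(),p["t"])
    h=cv2.cvtColor(im,cv2.COLOR_BGR2HSV)
    m=cv2.inRange(h,(0,130,60),(8,255,255))|cv2.inRange(h,(172,130,60),(180,255,255))
    k,_,s,c=cv2.connectedComponentsWithStats(m)
    for i in range(1,k):
        if s[i,4]>30: print(s[i],c[i])
s=bot.sense();print(s["time"],s["tcp_pos"],s["orientation"],s["wrist_force"])
E
```

```text
scene [[510.8412333154118, 0.0, 282.42220175131166], [0.0, 510.8412333154118, 207.85778855179618], [0.0, 0.0, 1.0]] [[-0.4771, 0.8788, 0.0052], [0.7565, 0.4138, -0.5064], [-0.4472, -0.2377, -0.8623]] [ 0.29759887 -0.43414667  2.03867829]
[ 202    0   63   54 1748] [236.94622426  23.60697941]
[437   0  61  24 228] [466.96929825  11.33333333]
[383  13  59  26 218] [412.56422018  25.74770642]
[498  20  33  15 107] [513.46728972  26.68224299]
[530  30  19   9  53] [537.96226415  34.81132075]
[441  34  91  36 352] [487.38920455  51.79261364]
[187 135  35  49 470] [203.92553191 158.80425532]
[298 183  11  11  94] [303.28723404 188.04255319]
[349 199  11  25  62] [353.66129032 210.08064516]
side [[492.00443462292236, 0.0, 280.19609504842344], [0.0, 492.00443462292236, 207.00607808848224], [0.0, 0.0, 1.0]] [[-0.9652, -0.2615, 0.0101], [-0.2035, 0.7257, -0.6573], [0.1645, -0.6364, -0.7536]] [0.60922597 0.21645074 1.63170114]
[283   0   8  98 661] [285.97125567  44.07261725]
[538  74  22  52 342] [549.31578947  99.91812865]
[458 116  25  44 624] [471.40384615 139.31891026]
[296 154  54  17 457] [322.38074398 162.18380744]
[284 206  12  11  99] [289.77777778 210.95959596]
0.1 [ 0.27616228 -0.61553985  0.23068368] [-5.43241991e-04  9.77849587e-01  2.09308055e-01 -1.68508614e-04] [ 0.6666682  -1.10392338 -0.5065011 ]
```

View pics/scene0.png

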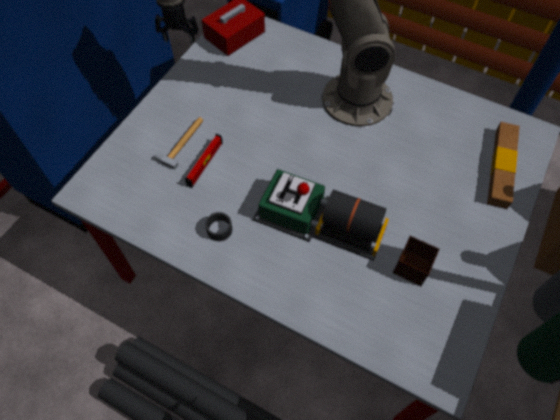

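View pics/side0.png

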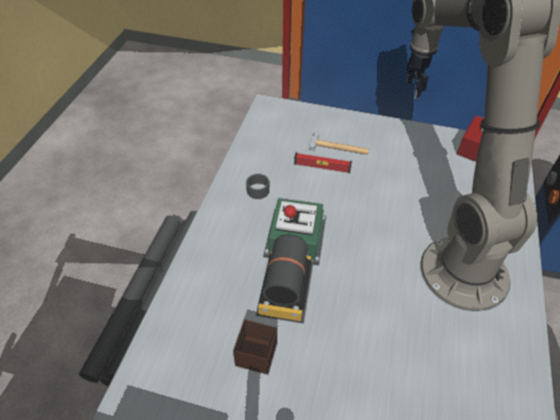

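The scene picture shows the green gearbox at about (291,198), with the red ball at (303,188) and the level at (204,160). In the side picture the ball is at (290,211), over the white plate. I'll enlarge both to pick out the plate corners.

```bash
python3 - <<'E'
import cv2,numpy as np
a=cv2.imread("pics/scene0.png")[160:245,250:340]; b=cv2.imread("pics/side0.png")[185:270,250:340]
o=np.hstack([cv2.resize(x,None,fx=4.4,fy=4.4,interpolation=cv2.INTER_CUBIC) for x in(a,b)])
o=cv2.convertScaleAbs(o,alpha=1.3);print(o.shape);cv2.imwrite("pics/c1.png",o)
E
```

```text
(374, 792, 3)
```

View pics/c1.png

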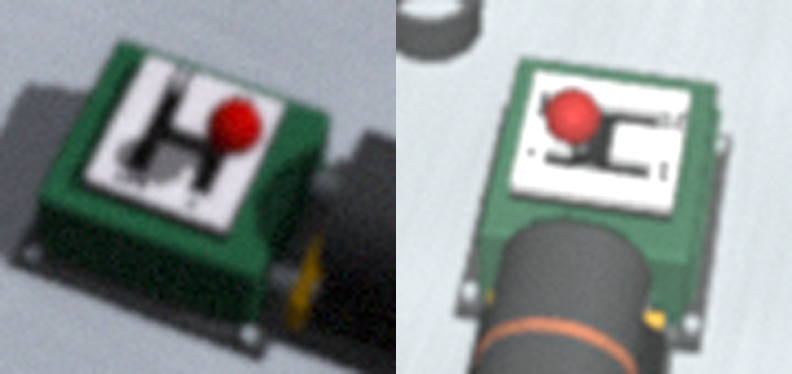

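The crop (4.4x) shows the plate corners. In the scene view they are near-right (148,55), near-left (285,100), far-left (222,235) and far-right (85,182). In the side view they are far-right (139,68), near-right (296,92), near-left (276,213) and far-left (114,192). The ball is over the near-left slot.

```bash
cat > h.py <<'E'
import numpy as np,cv2
from plant import bot
from scipy.optimize import least_squares
def proj(n,X,P={}):
    if n not in P: P[n]=bot.camera_params(n)
    p=P[n]; c=np.atleast_2d(X)@p["R"].T+p["t"]; q=c@p["mtx"].T; return q[:,:2]/q[:,2:]
def red(n,im):
    h=cv2.cvtColor(im,cv2.COLOR_BGR2HSV)
    m=cv2.inRange(h,(0,110,50),(9,255,255))|cv2.inRange(h,(171,110,50),(180,255,255))
    k,_,s,c=cv2.connectedComponentsWithStats(m)
    e=proj(n,BALL0)[0]
    r=[i for i in range(1,k) if 40<s[i,4]<250 and np.hypot(*(c[i]-e))<30]
    i=max(r,key=lambda i:s[i,4]); return s[i,:2]+(s[i,2:4]-1)/2,s[i]
BALL0=np.array([.64,.0,.185])
def tri(u):
    r=least_squares(lambda X:np.r_[proj("scene",X)[0]-u[0],proj("side",X)[0]-u[1]],BALL0); return r.x,np.sqrt(2*r.cost)
def frame(D):
    c,s=np.cos(D[3]),np.sin(D[3]); return np.array([[c,-s,0],[s,c,0],[0,0,1]])
E
python3 - <<'E'
from h import *
L=np.array([[-.06,-.056,0],[-.06,.056,0],[.06,.056,0],[.06,-.056,0]])
S=np.array([(148,55),(285,100),(222,235),(85,182)])/4.4+[250,160]-.4
T=np.array([(296,92),(276,213),(114,192),(139,68)])/4.4+[250,185]-.4
f=lambda q:np.r_[(proj("scene",L@frame(q).T+q[:3])-S).ravel(),(proj("side",L@frame(q).T+q[:3])-T).ravel()]
r=least_squares(f,[.65,0,.11,0],x_scale=[.1,.1,.1,1]);q=r.x;print("gate",q,r.fun.round(1))
np.save("gate.npy",q)
X,e=tri([np.array([303.3,188.0]),np.array([289.8,211.0])]);print("ball",X,e,"in drive",frame(q).T@(X-q[:3]))
# expected ball for a fore angle, drive frame above gate
a=-.27
for fo in(-.3,-.2,-.1,0,.1,.2,.3):
    z=.025+.165*np.cos(a)*np.cos(fo); W=frame(q)@[.165*np.sin(fo),-.165*np.sin(a)*np.cos(fo),z-.114]+q[:3]; print(fo,W.round(3),proj("scene",W).round(1),proj("side",W).round(1))
E
```

```text
gate [0.57460053 0.00749723 0.11200118 0.09754779] [-0.1  0.3 -0.2  1.   0.6 -1.  -0.1 -0.6 -0.6  0.8 -0.1 -1.1  0.2 -1.3
  0.2  1.6]
ball [0.58738529 0.0535819  0.18726031] 0.08363902217623358 in drive [0.01721232 0.04462044 0.07525913]
-0.3 [0.522 0.045 0.175] [[310.  173.9]] [[310.4 215.7]]
-0.2 [0.538 0.047 0.179] [[308.5 177.1]] [[305.4 214.5]]
-0.1 [0.554 0.049 0.181] [[306.9 180.7]] [[300.3 213.5]]
0 [0.57  0.051 0.182] [[305.  184.6]] [[295.1 212.7]]
0.1 [0.587 0.053 0.181] [[303.  188.7]] [[290.  212.1]]
0.2 [0.603 0.054 0.179] [[300.9 193.1]] [[284.9 211.8]]
0.3 [0.619 0.054 0.175] [[298.6 197.6]] [[280.  211.6]]
```

The ball is about 17 mm forward of level (fore ≈ +0.1) in the left channel. So I push back first, from its far side. I'll shut the fingers, raise the arm and travel over.

Emit:
apply_moves --deltas "0 0.3 0.55 0.12 0 0 -0.207; 0 0.3 0.55 0.12 0 0 -0.207; 0 0.3 0.55 0.12 0 0 -0.207; 0 0.3 0.55 0.12 0 0 -0.207; 0 0.3 0.55 0.12 0 0 -0.207; 0 0.3 0.55 0.12 0 0 -0.207; 0 0.3 0.55 0.12 0 0 -0.207; 0 0.3 0.55 0.12 0 0 -0.207" --squeeze 20

```text
time: 0.9
tcp_pos: [0.4577, -0.2825, 0.3039]
orientation: [-0.0, 0.999, 0.05, 0.0]
wrist_force: [0.1, -0.7, -0.1]
grip_width: 0.0002
gripper_force: 0.0
```

Emit:
apply_moves --deltas "0 0.292 0.568 0 0 0 0; 0 0.292 0.568 0 0 0 0; 0 0.292 0.568 0 0 0 0; 0 0.292 0.568 0 0 0 0; 0 0.292 0.568 0 0 0 0; 0 0.292 0.568 0 0 0 0; 0 0.292 0.568 0 0 0 0; 0 0.292 0.568 0 0 0 0"

```text
time: 1.7
tcp_pos: [0.6322, 0.0588, 0.3029]
orientation: [-0.001, 0.999, 0.05, -0.0]
wrist_force: [0.5, -0.2, -0.7]
grip_width: 0.0002
gripper_force: 0.0
```

```bash
python3 - <<'E'
from h import *
im=bot.grab_frame("wrist");cv2.imwrite("pics/w1.png",im)
q=np.load("gate.npy");s=bot.sense();print(s["tcp_pos"],s["wrist_force"],s["time"])
print("gate,ball predicted in wrist",proj("wrist",q[:3]),proj("wrist",[.5874,.0536,.1873]))
E
```

```text
[0.63319704 0.0636057  0.30246051] [-1.81419089  5.23841088 -0.59691196] 1.75
gate,ball predicted in wrist [[322.17598102 245.49127372]] [[282.32095455 258.45637887]]
```

View pics/w1.png

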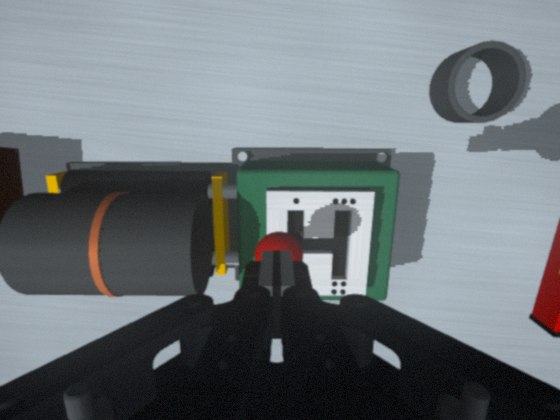

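The wrist view shows the plate centred near (320,245) and the ball at about (278,256), both matching the prediction. I'll descend on the far side of the ball and check that it is clear.

Emit:
apply_moves --deltas "0 0 0 -0.08 0 0 0; 0 0 0 -0.15 0 0 0; 0 0 0 -0.21 0 0 0; 0 0 0 -0.21 0 0 0; 0 0 0 -0.21 0 0 0"

```text
time: 2.25
tcp_pos: [0.6316, 0.055, 0.1778]
orientation: [-0.0, 0.999, 0.048, -0.0]
wrist_force: [0.1, -0.2, 0.5]
grip_width: -0.0003
gripper_force: 0.0
```

Emit:
apply_moves --deltas "0 -0.008 -0.001 0 0 0 0; 0 -0.015 -0.0015 0 0 0 0; 0 -0.02 -0.002 0 0 0 0; 0 -0.025 -0.0025 0 0 0 0; 0 -0.03 -0.003 0 0 0 0; 0 -0.035 -0.0035 0 0 0 0; 0 -0.035 -0.0035 0 0 0 0"

```text
time: 2.95
tcp_pos: [0.6112, 0.0532, 0.1783]
orientation: [-0.0, 0.999, 0.048, 0.001]
wrist_force: [4.7, 1.2, 5.0]
grip_width: -0.0002
gripper_force: 2.5
```

```bash
cat > look.py <<'E'
from h import *
import sys
t=sys.argv[1]; u=[]; crop=[]
for n in("scene","side"):
    im=bot.grab_frame(n); cv2.imwrite(f"pics/{n}_{t}.png",im)
    try: c,s=red(n,im); u.append(c); print(n,c,s)
    except ValueError: print(n,"none")
q=np.load("gate.npy")
if len(u)==2:
    X,e=tri(u);d=frame(q).T@(X-q[:3]);print("ball",X.round(4),e.round(2),"drive",(d*1e3).round(1))
s=bot.sense();d=frame(q).T@(s["tcp_pos"]-q[:3]);print("tcp",s["tcp_pos"].round(4),"drive",(d*1e3).round(1),"F",s["wrist_force"].round(1),s["time"])
E
sed -i 's/^BALL0.*/BALL0=np.array([.58,.03,.185])/; s/<30\]/<22]/' h.py
python3 look.py a
```

```text
scene none
side [292.  211.5] [286 206  13  12 113]
tcp [0.6112 0.0531 0.178 ] drive [40.9 41.8 66. ] F [4.9 1.5 3.4] 3.05
```

The ball is touched and moving, now about 10 mm forward of level (the finger stands about 31 mm beyond the ball's centre). I'll push back another 10 mm.

Emit:
apply_moves --deltas "0 -0.006 -0.0006 0 0 0 0; 0 -0.012 -0.0012 0 0 0 0; 0 -0.017 -0.0017 0 0 0 0; 0 -0.017 -0.0017 0 0 0 0"

```text
time: 3.45
tcp_pos: [0.6006, 0.0521, 0.1778]
orientation: [-0.0, 0.999, 0.048, 0.001]
wrist_force: [4.8, 2.2, 3.3]
grip_width: -0.0003
gripper_force: 2.2
```

```bash
python3 look.py b
```

```text
scene none
side [295.5 211.5] [290 206  12  12 105]
tcp [0.6007 0.052  0.1776] drive [30.3 41.7 65.6] F [5.2 0.8 2.9] 3.55
```

Emit:
apply_moves --deltas "0 0.025 0.0025 0 0 0 0; 0 0.025 0.0025 0.05 0 0 0; 0 0.025 0.0025 0.105 0 0 0; 0 -0.058 0.079 0.105 0 0 0; 0 -0.058 0.079 0.105 0 0 0; 0 -0.058 0.079 0.105 0 0 0"

```text
time: 4.15
tcp_pos: [0.5631, 0.1014, 0.2401]
orientation: [0.0, 0.999, 0.05, -0.001]
wrist_force: [0.3, -0.3, 0.1]
grip_width: -0.0001
gripper_force: 0.0
```

```bash
python3 look.py c; python3 - <<'E'
import cv2,numpy as np
a=cv2.imread("pics/scene_c.png")[160:245,250:340]; b=cv2.imread("pics/side_c.png")[185:270,250:340]
cv2.imwrite("pics/c2.png",np.hstack([cv2.resize(x,None,fx=4.4,fy=4.4,interpolation=cv2.INTER_CUBIC) for x in(a,b)]))
E
```

```text
scene [305. 184.] [300 179  11  11  96]
side [295.  212.5] [290 208  11  10  46]
ball [0.5702 0.0513 0.1839] 0.34 drive [-0.1 44.  71.9]
tcp [0.5651 0.099  0.2399] drive [ -0.6  92.  127.9] F [ 1.3 -0.1 -0.3] 4.25
```

View pics/c2.png

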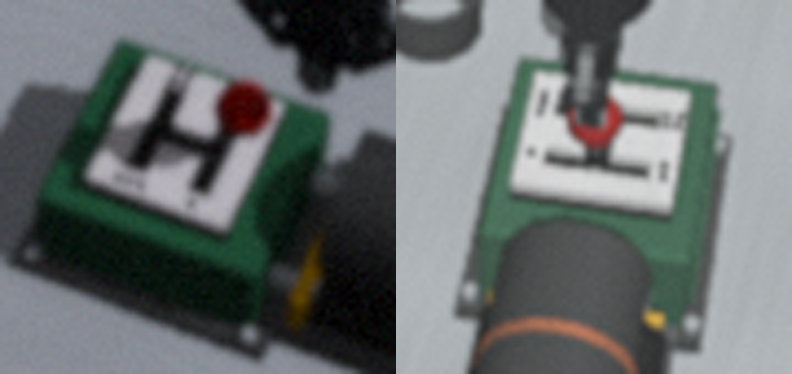

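The crop shows the ball level with the cross slot (measured drive position x = -0.1, y = 44.0 mm) and the finger clear to its left. I'll descend above the pipe level and start the push right.

Emit:
apply_moves --deltas "0 0 0 -0.06 0 0 0; 0 0 0 -0.1 0 0 0; 0 0 0 -0.1 0 0 0; 0 0.001 -0.01 -0.1 0 0 0; 0 0.002 -0.018 -0.1 0 0 0; 0 0.003 -0.026 -0.1 0 0 0; 0 0.0033 -0.034 -0.1 0 0 0; 0 0.004 -0.042 -0.1 0 0 0"

```text
time: 5.05
tcp_pos: [0.5697, 0.076, 0.183]
orientation: [-0.001, 0.999, 0.049, 0.003]
wrist_force: [-2.8, 13.6, 24.1]
grip_width: -0.0
gripper_force: 10.7
```

```bash
python3 look.py d
```

```text
scene [303. 184.] [299 179   9  11  64]
side none
tcp [0.57   0.0757 0.1834] drive [ 2.1 68.3 71.4] F [-2.1 10.3 19.4] 5.15
```

There is an unexpected 20 N of upward force, so the tip is probably riding on the ball's shoulder. I'll back off slightly and look.

Emit:
apply_moves --deltas "0 -0.001 0.01 0 0 0 0; 0 -0.002 0.02 0 0 0 0; 0 -0.002 0.02 0 0 0 0"

```text
time: 5.45
tcp_pos: [0.5667, 0.0866, 0.1806]
orientation: [-0.0, 0.999, 0.049, 0.0]
wrist_force: [-0.0, 0.5, 0.1]
grip_width: 0.0001
gripper_force: 0.0
```

```bash
python3 look.py e; python3 - <<'E'
import cv2,numpy as np
a=cv2.imread("pics/scene_e.png")[150:235,250:340]; b=cv2.imread("pics/side_e.png")[175:260,250:340]
cv2.imwrite("pics/c3.png",cv2.convertScaleAbs(np.hstack([cv2.resize(x,None,fx=4.4,fy=4.4,interpolation=cv2.INTER_CUBIC) for x in(a,b)]),alpha=1.6))
E
```

```text
scene [303.  183.5] [298 178  11  12  80]
side none
tcp [0.5667 0.0858 0.1803] drive [-0.3 78.7 68.3] F [ 0.2 -0.1 -0.4] 5.55
```

View pics/c3.png

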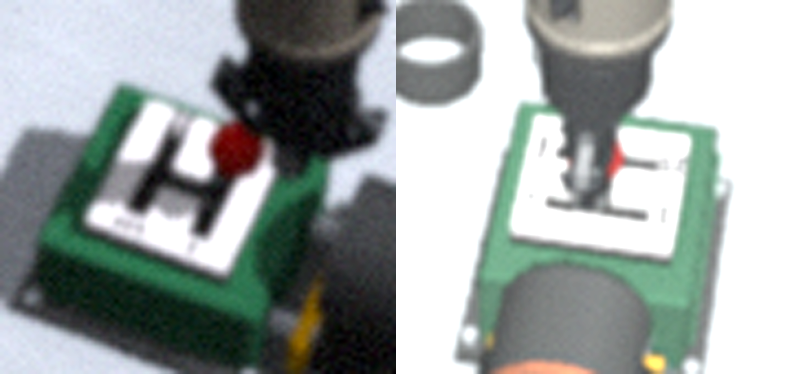

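The force is zero now. The ball is at about (303,183.5) in the scene view, so it has moved a few mm into the cross slot, and the finger is clear of the pipe. The tips are rounded, so I'll go 10 mm lower and then push.

Emit:
apply_moves --deltas "0 0 0 -0.01 0 0 0; 0 0 0 -0.018 0 0 0; 0 0 0 -0.018 0 0 0; 0 0.001 -0.006 -0.018 0 0 0; 0 0.001 -0.012 -0.018 0 0 0; 0 0.002 -0.018 -0.018 0 0 0"

```text
time: 6.15
tcp_pos: [0.5683, 0.0758, 0.1701]
orientation: [-0.001, 0.999, 0.048, 0.001]
wrist_force: [-1.1, 7.0, 7.1]
grip_width: -0.0001
gripper_force: 3.7
```

Emit:
apply_moves --deltas "0 0.001 -0.008 0 0 0 0; 0 0.0016 -0.016 0 0 0 0; 0 0.0024 -0.024 0 0 0 0; 0 0.0032 -0.032 0 0 0 0; 0 0.004 -0.04 0 0 0 0; 0 0.0048 -0.048 0 0 0 0; 0 0.0056 -0.056 0 0 0 0; 0 0.0056 -0.056 0 0 0 0"

```text
time: 6.95
tcp_pos: [0.5717, 0.0415, 0.1701]
orientation: [-0.0, 0.999, 0.048, 0.001]
wrist_force: [0.3, 4.3, 4.3]
grip_width: 0.0004
gripper_force: 2.1
```

```bash
python3 look.py f
```

```text
scene [291.5 179.5] [288 175   8  10  42]
side none
tcp [0.5715 0.0419 0.1698] drive [ 0.2 34.5 57.8] F [0.7 4.2 3.2] 7.05
```

Emit:
apply_moves --deltas "0 0.001 -0.008 0 0 0 0; 0 0.0016 -0.016 0 0 0 0; 0 0.0024 -0.024 0 0 0 0; 0 0.0032 -0.032 0 0 0 0; 0 0.004 -0.04 0 0 0 0; 0 0.0048 -0.048 0 0 0 0; 0 0.0056 -0.056 0 0 0 0; 0 0.0062 -0.063 0 0 0 0"

```text
time: 7.85
tcp_pos: [0.5746, 0.0034, 0.1691]
orientation: [-0.0, 0.999, 0.048, -0.0]
wrist_force: [0.3, 4.5, -3.8]
grip_width: 0.0
gripper_force: 2.3
```

```bash
python3 look.py g
```

```text
scene [280. 175.] [276 171   9   9  42]
side none
tcp [0.5747 0.003  0.169 ] drive [-0.4 -4.5 57. ] F [ 0.5  4.7 -3.6] 7.95
```

Emit:
apply_moves --deltas "0 0.0005 -0.005 0 0 0 0; 0 0.001 -0.01 0 0 0 0; 0 0.001 -0.01 0 0 0 0"

```text
time: 8.25
tcp_pos: [0.5755, -0.0025, 0.1693]
orientation: [0.0, 0.999, 0.048, -0.0]
wrist_force: [-0.6, 2.8, -3.7]
grip_width: -0.0001
gripper_force: 2.0
```

Emit:
apply_moves --deltas "0 0.0003 -0.004 0 0 0 0; 0 0.0006 -0.007 0 0 0 0; 0 0.0006 -0.007 0 0 0 0"

```text
time: 8.55
tcp_pos: [0.5759, -0.0064, 0.1695]
orientation: [-0.0, 0.999, 0.048, -0.0]
wrist_force: [-0.3, 5.4, -3.3]
grip_width: 0.0
gripper_force: 2.5
```

```bash
python3 look.py h
```

```text
scene [278.  175.5] [274 171   9  10  49]
side none
tcp [ 0.5759 -0.0063  0.1695] drive [ -0.  -13.8  57.5] F [-0.9  5.2 -4.7] 8.65
```

Emit:
apply_moves --deltas "0 0.0003 -0.003 0 0 0 0; 0 0.0006 -0.006 0 0 0 0; 0 0.0006 -0.006 0 0 0 0"

```text
time: 8.95
tcp_pos: [0.5761, -0.0093, 0.1693]
orientation: [-0.0, 0.999, 0.048, -0.0]
wrist_force: [-0.4, 8.5, -5.1]
grip_width: 0.0
gripper_force: 4.4
```

The force is rising, so the right-hand stop is reached. I'll back off, rise, and move to the near side of the ball.

Emit:
apply_moves --deltas "0 -0.002 0.025 0 0 0 0; 0 -0.002 0.025 0.05 0 0 0; 0 -0.002 0.025 0.115 0 0 0; 0 -0.002 0.025 0.115 0 0 0; 0 -0.08 -0.053 0.115 0 0 0; 0 -0.08 -0.053 0.115 0 0 0; 0 -0.08 -0.053 0.115 0 0 0; 0 -0.08 -0.053 0.115 0 0 0"

```text
time: 9.75
tcp_pos: [0.5286, -0.0417, 0.2389]
orientation: [0.0, 0.999, 0.048, 0.001]
wrist_force: [0.8, 0.4, 0.5]
grip_width: -0.0001
gripper_force: 0.0
```

```bash
python3 look.py i
```

```text
scene [279.5 175. ] [274 169  12  13 112]
side [299.  191.5] [294 186  11  12 100]
ball [ 0.5796 -0.0359  0.1868] 0.24 drive [  0.7 -43.7  74.8]
tcp [ 0.5289 -0.041   0.2386] drive [-50.2 -43.8 126.6] F [0.6 0.8 0.2] 9.85
```

The ball is in the right-hand channel, level with the cross slot (0.7, -43.7 mm). I'll descend behind it and push forward.

Emit:
apply_moves --deltas "0 0 0 -0.06 0 0 0; 0 0 0 -0.115 0 0 0; 0 0 0 -0.115 0 0 0; 0 0.012 0.001 -0.115 0 0 0; 0 0.024 0.0023 -0.115 0 0 0; 0 0.032 0.003 -0.115 0 0 0; 0 0.04 0.004 -0.115 0 0 0; 0 0.048 0.0047 -0.115 0 0 0"

```text
time: 10.65
tcp_pos: [0.5574, -0.0391, 0.17]
orientation: [0.0, 0.999, 0.048, -0.0]
wrist_force: [-4.4, -1.9, 2.9]
grip_width: 0.0
gripper_force: 2.4
```

Emit:
apply_moves --deltas "0 0.008 0.0008 0 0 0 0; 0 0.016 0.0016 0 0 0 0; 0 0.024 0.0024 0 0 0 0; 0 0.03 0.003 0 0 0 0; 0 0.03 0.003 0 0 0 0"

```text
time: 11.15
tcp_pos: [0.5756, -0.0369, 0.1694]
orientation: [-0.0, 0.999, 0.048, 0.0]
wrist_force: [-2.9, -0.7, 3.1]
grip_width: 0.0003
gripper_force: 1.7
```

```bash
python3 look.py j
```

```text
scene [276.5 181. ] [271 175  12  13 121]
side [291.  191.5] [286 186  11  12  98]
ball [ 0.6044 -0.0325  0.185 ] 0.49 drive [ 25.8 -42.7  73. ]
tcp [ 0.5752 -0.0371  0.1694] drive [ -3.8 -44.4  57.4] F [-3.8 -0.2  1.7] 11.25
```

Going well: the ball is at +26 mm and needs about 24 mm more.

Emit:
apply_moves --deltas "0 0.008 0.0008 0 0 0 0; 0 0.016 0.0016 0 0 0 0; 0 0.024 0.0024 0 0 0 0; 0 0.03 0.003 0 0 0 0; 0 0.035 0.0035 0 0 0 0; 0 0.035 0.0035 0 0 0 0"

```text
time: 11.85
tcp_pos: [0.5964, -0.035, 0.1693]
orientation: [-0.0, 0.999, 0.048, -0.0]
wrist_force: [-3.5, -0.9, -3.3]
grip_width: 0.0004
gripper_force: 2.1
```

Emit:
apply_moves --deltas "0 0.003 0.0003 0 0 0 0; 0 0.005 0.0005 0 0 0 0; 0 0.005 0.0005 0 0 0 0"

```text
time: 12.15
tcp_pos: [0.5992, -0.0347, 0.1695]
orientation: [-0.0, 0.999, 0.048, 0.0]
wrist_force: [-4.4, -0.5, -4.0]
grip_width: 0.0002
gripper_force: 2.2
```

Emit:
apply_moves --deltas "0 0.003 0.0003 0 0 0 0; 0 0.005 0.0005 0 0 0 0; 0 0.005 0.0005 0 0 0 0"

```text
time: 12.45
tcp_pos: [0.6019, -0.0345, 0.1694]
orientation: [-0.0, 0.999, 0.048, -0.0]
wrist_force: [-6.6, -1.1, -3.4]
grip_width: -0.0001
gripper_force: 2.8
```

```bash
python3 look.py k
```

```text
scene none
side [283.5 192.5] [278 187  12  12  98]
tcp [ 0.6019 -0.0345  0.1694] drive [ 23.1 -44.4  57.4] F [-5.3 -1.  -3.9] 12.55
```

Emit:
apply_moves --deltas "0 0.003 0.0003 0 0 0 0; 0 0.005 0.0005 0 0 0 0; 0 0.005 0.0005 0 0 0 0"

```text
time: 12.85
tcp_pos: [0.6044, -0.0342, 0.169]
orientation: [-0.0, 0.999, 0.048, -0.001]
wrist_force: [-8.0, -1.1, -4.4]
grip_width: 0.0002
gripper_force: 3.9
```

Emit:
apply_moves --deltas "0 0.003 0.0003 0 0 0 0; 0 0.005 0.0005 0 0 0 0; 0 0.005 0.0005 0 0 0 0"

```text
time: 13.15
tcp_pos: [0.6068, -0.0339, 0.1687]
orientation: [-0.0, 0.999, 0.048, -0.002]
wrist_force: [-10.2, -0.7, -7.0]
grip_width: -0.0003
gripper_force: 5.0
```

Emit:
apply_moves --deltas "0 0.003 0.0003 0 0 0 0; 0 0.005 0.0005 0 0 0 0; 0 0.005 0.0005 0 0 0 0"

```text
time: 13.45
tcp_pos: [0.6091, -0.0336, 0.1683]
orientation: [-0.0, 0.999, 0.048, -0.002]
wrist_force: [-13.4, -0.1, -6.8]
grip_width: 0.0002
gripper_force: 6.6
```

Emit:
apply_moves --deltas "0 -0.015 -0.0015 0 0 0 0; 0 -0.045 -0.0045 0 0 0 0; 0 -0.045 -0.0045 0.06 0 0 0; 0 -0.09 -0.009 0.13 0 0 0; 0 -0.12 -0.012 0.15 0 0 0; 0 -0.12 -0.012 0.15 0 0 0"

```text
time: 14.05
tcp_pos: [0.5396, -0.0411, 0.2629]
orientation: [0.0, 0.999, 0.048, 0.003]
wrist_force: [-0.0, 0.4, -0.5]
grip_width: -0.0
gripper_force: 0.0
```

```bash
python3 look.py l; python3 - <<'E'
import cv2,numpy as np
a=cv2.imread("pics/scene_l.png")[150:235,240:330]; b=cv2.imread("pics/side_l.png")[175:260,250:340]
cv2.imwrite("pics/c4.png",cv2.convertScaleAbs(np.hstack([cv2.resize(x,None,fx=4.4,fy=4.4,interpolation=cv2.INTER_CUBIC) for x in(a,b)]),alpha=1.5))
E
```

```text
scene none
side [283. 192.] [278 187  11  11  96]
tcp [ 0.54   -0.0408  0.2603] drive [-39.2 -44.7 148.3] F [ 0.2 -0.5 -1.8] 14.15
```

View pics/c4.png

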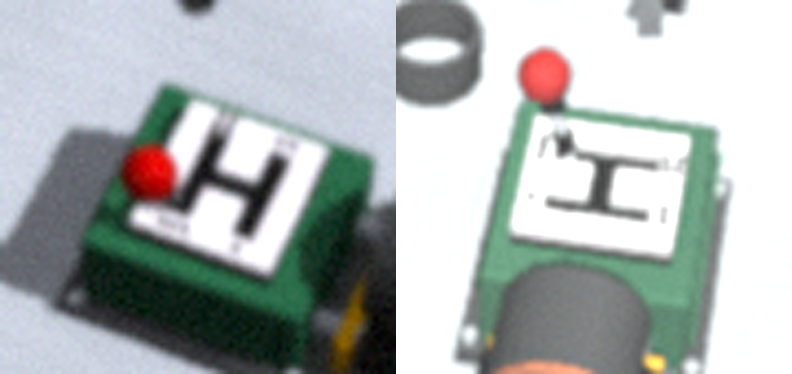

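The crop shows the stick at the far end of the right-hand slot, beside the three dots, with the fingers clear. The ball is at about (274,189) in the scene view and (283,192) in the side view.

```bash
sed -i 's/<22\]/<40]/; s/<250/<200/; s/^BALL0.*/BALL0=np.array([.62,-.03,.18])/' h.py; python3 look.py m; python3 - <<'E'
from h import *
q=np.load("gate.npy")
for fo in(.24,.27,.31):
    z=.025+.165*np.cos(.27)*np.cos(fo);W=frame(q)@[.165*np.sin(fo),-.165*np.sin(.27)*np.cos(fo),z-.114]+q[:3];print(fo,proj("scene",W),proj("side",W))
E
```

```text
scene [273.5 189. ] [268 183  12  13 125]
side [283.  192.5] [278 187  11  12  97]
ball [ 0.6305 -0.029   0.1763] 0.52 drive [ 52.  -41.7  64.3]
tcp [ 0.5397 -0.0406  0.259 ] drive [-39.4 -44.5 147. ] F [0.3 0.  0.1] 14.25
0.24 [[274.93441659 185.87904716]] [[287.156024   192.25526701]]
0.27 [[274.43393373 187.29146903]] [[285.69667398 192.38943061]]
0.31 [[273.79110592 189.20554966]] [[283.76891239 192.62761702]]
```

```bash
python3 -c "
from plant import bot
print(bot.close_job())"
```

```text
the job is handed in; nothing more can be done
None
```

The gearstick is in third gear: the ball measures about 52 mm forward (fore ≈ 0.31 rad) in the right-hand channel, the arm finished clear of it, highest wrist-force reading about 28 N, nothing else on the bench was touched as far as I could tell, and the job is handed in (no verdict was returned).

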